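Clamp a shelf rail in the drilling jig with its eccentric

ROBOT

A 7-joint arm with a two-finger parallel gripper is mounted at the origin on the work surface. World frame = base frame: x ahead of the robot, y to its left, z up, the work surface at z = 0. Lengths are in m, angles in rad, forces in N, time in s.
With the tool pointing down it reaches from about 0.425 to 0.95 m from the base axis. Payload 4.7 kg.
Tool frame: the origin (TCP) lies between the finger pads; the fingertips stand env.tcp_to_tips ahead of it and the grasp point (between the pads) is the TCP (env.tcp_to_tips is the distance from the TCP to the fingertips, in m); z points along the fingers, y is the direction in which the jaws open and shut (so a half turn about z gives the same grasp; the last joint's range is limited). The gripper opens to 85 mm and grips with 20 to 120 N. Pads are 22 mm wide; open, the fingers measure 114 mm over their backs; the gripper's body (76 mm by 85 mm) begins 54 mm behind the grasp point. The pads swing forward as they close: fully open they stand 13 mm farther back than shut.
Start: joints at [1.209, 0.469, -0.049, 1.532, 0.024, 1.141, -0.082], TCP at [0.221, -0.638, 0.25] pointing down, gripper open.
Joint ranges: [-2.59, 2.59], [-0.33, 1.99], [-1.39, 1.29], [0.1, 2.45], [-1.04, 4.18], [0.21, 1.99], [-2.66, 2.66]. Speed limits (rad/s): [2.57, 2.57, 3.14, 3.14, 3.14, 3.14, 3.14].

INTERFACE

Orientations are given as a 3x3 rotation matrix whose columns are the frame's x, y, z axes.
In Python, from cell import env gives the robot as it stands.
- The arm moves only by the shell command python3 -m creep 'ROWS' [OPENING] [FORCE]. ROWS is JSON, a list of rows, each a list of 4 numbers: the shift along the tool's x, y, z in cm, then the turn about the tool's z in degrees. A call has 1 to 5 rows; each row shifts and turns the commanded pose from where the row before left it, along the tool's axes as they then stand; what a row does not reach is not made up. A row lasts 1/8 s, in which the tool goes at most 62.5 mm and 10.7 degrees, less where a joint would pass 70% of its speed; a pose out of reach is approached as far as the arm can. A call with a gripper value outside its range is refused whole. OPENING is the opening, from -1 (shut) to 1 (fully open), so that 0 is half open, set as the call begins (- or left out, the last holds). The fingers move at their own pace and stop on an object; FORCE is the grip in N (left out, the last holds). Time passes only in rows, so rows that do not move let the fingers close. It gives the time, the measured TCP pose, the force and the opening at its end, in the units of the state.
- env.read_state(): the state, without advancing time (a new reading comes with each control period).
- env.grab_frame(name): name is "scene" or "top"; returns the picture (480x640x3 uint8, red, green, blue); there is no depth.
- env.get_calibration(name): a dict with "mtx" (3x3 intrinsics, pixels), "extrinsics" (4x4, takes a point from camera to world coordinates). Camera axes: x right, y down, z forward; pixel columns grow to the right and rows downward; lengths in m; the calibration is good to about 2 mm. A picture is of the moment at which its call begins. get_calibration takes no time and is no camera call.
- env.finish_job(): hands the job in, once; it reports no verdict.
The state is a dict: "time_s": time; "joint_pos": joint angles; "joint_velocities": joint speeds; "effort": joint torques, N m; "ee_pos": TCP position; "tool_rot": TCP orientation; "wrist_force": force on the tool from outside, world axes, zero at the start; "torque": the same for the moment, N m; "width": opening from 0.0 (shut) to 1.0 (fully open).
Only numpy, scipy, OpenCV 4.12 (cv2) and the standard library are available. Lean on these libraries where they do the work, as an engineer would, in place of code of your own. Each camera call takes 0.05 s, during which the arm holds its last target. There are 200 camera calls.

TASK

Lay the orange shelf rail flat on the drilling jig's bed between the fence and the red eccentric, slide it gently under the drill-bush bridge until it is fully home against the end stop and along the fence, then turn the eccentric by its black cross grip until the lobe bears firmly on the rail and keeps it clamped, still fully home, after you let go. The rail is thin-walled plastic, so tighten by feel to a snug 10 to 20 newtons, never so hard that its walls bow in, and leave the carton, the tape and the jar where they are.

Things in the scene. Friction and masses are not known exactly. Their poses are not given: they have to be found in the camera images.
- rail: The loose part: orange thin-walled plastic box section, 40 mm wide (x), 200 long (y), 40 tall, open ends, both ends alike, about 0.12 kg. Origin: centre of its underside. Starts flat on the table; its axes are within 0.75 rad of the jig's. Its walls bow in if the eccentric presses on it with over 25 N or if it is pushed or dropped against the jig with over 40 N.
- jig: The drilling jig, fixed: a plywood bed 270 mm (x) by 320 mm (y), 18 mm thick, that carries the fence, the end stop, the bush bridge and the clamp. Origin: centre of its underside; z up.
- fence (a point): Foot of the fence's face, on the bed (jig x = +60 mm, y = 0). The fence is an aluminium bar along the jig's y, 12 mm tall and 25 mm wide, from y = -160 to +120 mm; the rail's +x side goes against it.
- stop (a point): Foot of the end stop's face, on the bed (jig x = +40, y = +110 mm): a dark steel block 30 mm tall, 50 mm wide, 20 mm thick, against which the rail's +y end goes.
- bush (a point): Top of the brass drill bush on the steel bridge (jig x = +40, y = +88 mm, 59 mm above the bed). The bridge spans x = +20 to +103, y = +71 to +105 mm, underside 46 mm and top 53 mm above the bed, on a pillar beyond the fence. The rail slides under it in +y.
- seat (a point): The point on top of the bed (18 mm above the table) where the rail's origin lies when the rail is fully home against fence and end stop (jig x = +40, y = +10 mm). Same axes as the jig.
- clamp: Eccentric clamp: steel foot fixed on the bed. Origin: on the pivot axis at the bed's top, jig y = +25 mm, x from -12 to -10 mm, set differently each time; jig's axes. It carries a red disc, 48 mm diameter, 5 to 19 mm above the bed, its centre 12 mm off the pivot (white dot on the lobe), and an 18 mm spindle up to the grip.
- cam (a joint): Angle of the grip, rad, growing counter-clockwise from above, swinging the lobe to the rail. The grip is keyed on splines at no set angle: at 0 the lobe points along the jig's -y, give or take 0.25 rad. Starts open, 4 mm or more clear of a home rail; meets it at 0.3 to 1.0. Turns at 0.05 N m, then stiffens: 0.03 to 0.04 N m per N on the rail; 0.4 to 0.6 is snug, over 0.7 too much. It stays put.
- cam_grip (a point): Centre of the black cross grip over the pivot, 75 mm above the bed (93 mm above the table): a bar 50 mm long (this point's x), 15 mm wide (its y), 30 mm tall. At angle 0 it lies along the jig's x; it turns with the eccentric. Pinch it across the 15 mm from above.
- carton: Bystander: blue carton with yellow panels, 110 by 110 by 100 mm tall, 0.7 kg. Origin: centre of its underside. Leave it.
- tape: Bystander: roll of brown packing tape lying flat, 100 mm across, 48 mm tall. Origin: centre of its underside. Leave it.
- screws: Bystander: jar of screws with a yellow cap, 60 mm across, 70 mm tall. Origin: centre of its underside. Leave it.

How it is judged:
By the outcome, as a careful person would: the job done as asked, in the order asked, and still so for the second after the job is handed in, with the robot touching nothing.
It also fails if it takes over 64 s, if anything falls off the work surface, if the arm or the gripper's body presses on something with over 40 N, if the wrist force passes 120 N, or if a joint passes its speed limit or range.

## Working session

There is one attempt and no reset: what is moved stays moved. The work goes in short steps, Python scripts to look and compute and a shell command to move; the robot and the scene stay as the last step left them, time stands still between calls to the robot, and variables do not carry over. Pictures are saved under pics/ and viewed, on a budget of 10 in all, crops included, one or two more only if the job needs it, and the job is handed in when it is done.

```bash
ls; mkdir -p pics
python3 - <<'E'
from cell import env
import cv2,numpy as np
for n in("scene","top"):
    cv2.imwrite(f"pics/{n}0.png",env.grab_frame(n)[:,:,::-1]); c=env.get_calibration(n); print(n,np.round(c["mtx"],1).tolist(),np.round(c["extrinsics"],3).tolist())
s=env.read_state(); print(s["time_s"],s["ee_pos"],np.round(s["tool_rot"],3).tolist(),s["width"],env.tcp_to_tips)
E
```

```text
pics
scene [[570.6, 0.0, 333.6], [0.0, 570.6, 242.1], [0.0, 0.0, 1.0]] [[-0.812, 0.373, -0.448, 1.045], [0.583, 0.541, -0.606, 0.673], [0.016, -0.753, -0.658, 0.839], [0.0, 0.0, 0.0, 1.0]]
top [[525.8, 0.0, 320.3], [0.0, 525.8, 238.1], [0.0, 0.0, 1.0]] [[0.024, -0.996, 0.091, 0.447], [-0.999, -0.022, 0.024, -0.054], [-0.021, -0.091, -0.996, 1.216], [0.0, 0.0, 0.0, 1.0]]
0.1 [ 0.22033151 -0.6375196   0.24938509] [[0.945, 0.327, -0.001], [0.327, -0.945, 0.002], [-0.0, -0.002, -1.0]] 0.9991437502796293 0.019
```

View pics/top0.png

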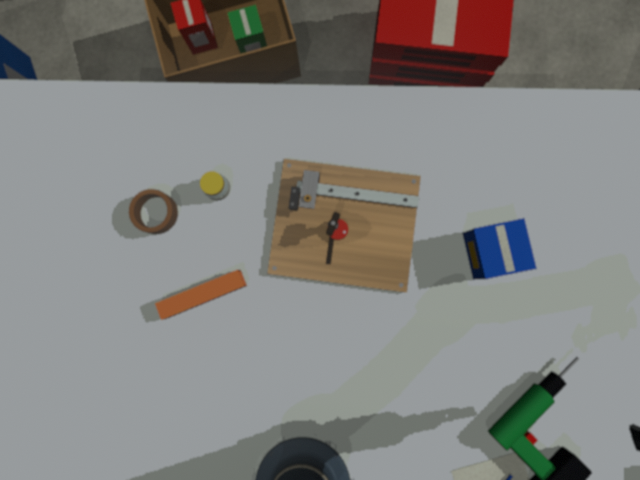

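View pics/scene0.png

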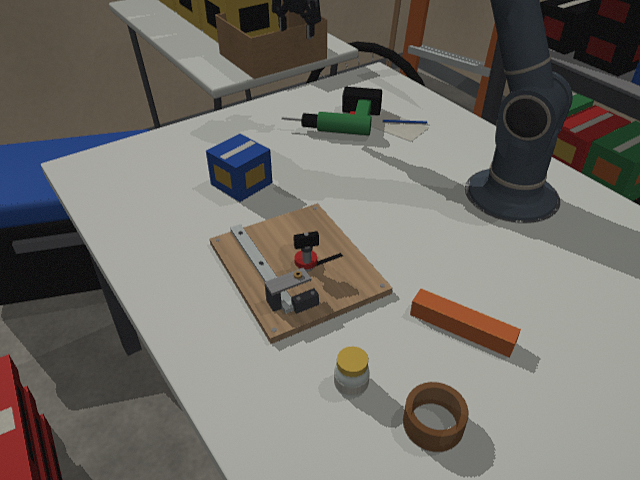

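```bash
cat > h.py <<'E'
import numpy as np,cv2
from cell import env
def ray(n,u,v,z):
    c=env.get_calibration(n);E=np.array(c["extrinsics"]);d=E[:3,:3]@np.linalg.solve(np.array(c["mtx"]),[u,v,1.])
    return E[:3,3]+d*(z-E[2,3])/d[2]
def proj(n,p):
    c=env.get_calibration(n);E=np.array(c["extrinsics"]);q=np.array(c["mtx"])@(E[:3,:3].T@(np.asarray(p,float)-E[:3,3]));return q[:2]/q[2]
def blob(n,img,lo,hi,roi):
    h=cv2.cvtColor(img,cv2.COLOR_RGB2HSV);m=cv2.inRange(h,lo,hi);k=np.zeros_like(m);x0,y0,x1,y1=roi;k[y0:y1,x0:x1]=m[y0:y1,x0:x1]
    cs,_=cv2.findContours(k,cv2.RETR_EXTERNAL,cv2.CHAIN_APPROX_NONE);return max(cs,key=cv2.contourArea)
E
python3 - <<'E'
from h import *
t=cv2.imread("pics/top0.png")[:,:,::-1].copy();s=cv2.imread("pics/scene0.png")[:,:,::-1].copy()
a=cv2.resize(t[150:300,258:428],None,fx=3,fy=3,interpolation=2);b=cv2.resize(s[195:345,205:405],None,fx=2.25*1,fy=3*.75,interpolation=2)
o=np.zeros((450,800,3),np.uint8);o[:,:400]=a[:,:400] if a.shape[1]<400 else cv2.resize(t[150:300,262:395],(400,450),interpolation=2)
b=cv2.resize(s[195:345,205:338],(400,450),interpolation=2);o[:,400:]=b
cv2.imwrite("pics/c1.png",o[:,:,::-1])
c=blob("top",t,(5,150,80),(18,255,255),(140,250,260,340));print("rail",cv2.minAreaRect(c),cv2.contourArea(c))
r=np.array([ray("top",*p,.04)[:2] for p in cv2.boxPoints(cv2.minAreaRect(c))]);print(r.round(4).tolist(),r.mean(0))
h=cv2.cvtColor(t,cv2.COLOR_RGB2HSV)
for p in[(390,250),(300,250),(200,200),(470,380),(350,172)]:print(p,h[p[1],p[0]])
c=blob("top",t,(8,60,40),(22,200,255),(255,140,435,310));q=cv2.minAreaRect(cv2.convexHull(c));print("bed",q)
b=np.array([ray("top",*p,.018)[:2] for p in cv2.boxPoints(q)]);print(b.round(4).tolist(),b.mean(0),np.linalg.norm(np.diff(b,axis=0),axis=1))
ap=cv2.approxPolyDP(cv2.convexHull(c),4,True)[:,0];print(ap.tolist(),[ray("top",*p,.018)[:2].round(4).tolist() for p in ap])
E
```

```text
rail ((200.07142639160156, 293.9543151855469), (16.564477920532227, 90.11865234375), 67.71441650390625) 1365.5
[[0.3989, 0.339], [0.4796, 0.1549], [0.4457, 0.1395], [0.3653, 0.3231]] [0.42239046 0.23911608]
(390, 250) [ 17 109 136]
(300, 250) [ 17 107 136]
(200, 200) [ 55  13 120]
(470, 380) [100  10 157]
(350, 172) [ 17 100 132]
bed ((344.28265380859375, 224.8084716796875), (140.15847778320312, 116.85676574707031), 7.696052074432373)
[[0.4724, 0.0935], [0.7418, 0.0661], [0.7039, -0.2557], [0.4376, -0.2223]] [ 0.58889787 -0.0795991 ] [0.27078034 0.32405255 0.2683576 ]
[[285, 159], [419, 176], [405, 291], [268, 273]] [[0.7384, 0.0606], [0.7044, -0.2498], [0.44, -0.2203], [0.4732, 0.0913]]
```

View pics/c1.png

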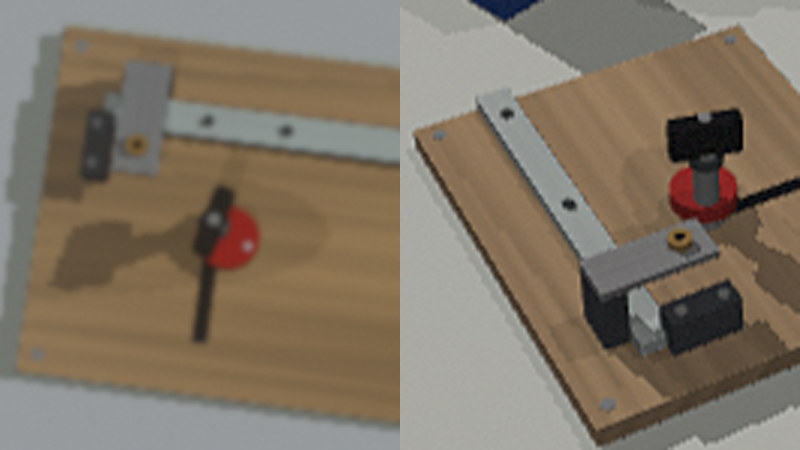

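```bash
cat >> h.py <<'E'
def Rz(a):return np.array([[np.cos(a),-np.sin(a),0],[np.sin(a),np.cos(a),0],[0,0,1]])
def rel(p,yaw_y):
    """shift in tool axes (cm) and turn (deg) from the present pose to world p with tool y along azimuth yaw_y (deg)"""
    s=env.read_state();R=np.array(s["tool_rot"]);d=R.T@(np.asarray(p)-s["ee_pos"])*100
    a=np.degrees(np.arctan2(R[1,1],R[0,1]));t=-((yaw_y-a+180)%360-180);return d.round(2),round(t,1),"az",round(a,1)
E
python3 - <<'E'
from h import *
from scipy.optimize import least_squares
C=[(.135,.16,.018),(.135,-.16,.018),(-.135,-.16,.018),(-.135,.16,.018)]
B=(.04,.088,.077)
o=[("top",C[0],(284.7,159.3)),("top",C[1],(419.5,176)),("top",C[2],(405.5,291.5)),("top",C[3],(268,274)),
("scene",C[1],(210,240)),("scene",C[2],(318,203.4)),("top",B,(307.6,198.3)),("scene",B,(298.1,274.3))]
f=lambda q:np.ravel([proj(n,Rz(q[2])@np.array(p)+[q[0],q[1],0])-uv for n,p,uv in o])
r=least_squares(f,[.589,-.0795,-.11],loss="soft_l1");print("jig",r.x.round(4));print(f(r.x).reshape(-1,2).round(1).tolist())
J=lambda p:Rz(r.x[2])@np.array(p)+[r.x[0],r.x[1],0]
for n,p in[("seat",(.04,.01,.018)),("fence end",(.06,-.16,.03)),("pivot",(-.011,.025,.093)),("grip top",(-.011,.025,.108))]:print(n,J(p).round(4),proj("top",J(p)).round(1),proj("scene",J(p)).round(1))
c=np.array([.4224,.2391,0]);g=c+Rz(.413)@[0,-.06,0];print("grasp",g,rel([*g[:2],.2],23.7))
E
python3 -m creep '[[5.4,-1.2,0,-4.7],[5.3,-1.2,0,-4.7],[5.2,-1.2,0,-4.7],[5.2,-1.2,0,-4.7],[5.1,-1.2,0,-4.7]]' 1 40
```

```text
jig [ 0.5872 -0.0774 -0.1089]
[[-2.4, -0.5], [0.1, 0.2], [0.2, 1.5], [-2.2, 0.2], [-1.5, -2.3], [-1.0, -0.9], [-1.4, 0.3], [-0.7, -0.8]]
seat [ 0.6281 -0.0718  0.018 ] [341.  207.2] [281.1 270.8]
fence end [ 0.6295 -0.243   0.03  ] [416.6 207.4] [239.9 223.2]
pivot [ 0.579  -0.0514  0.093 ] [331.6 224.4] [305.8 239.8]
grip top [ 0.579  -0.0514  0.108 ] [331.6 223.6] [305.7 234.1]
grasp [0.44648153 0.18414475 0.        ] (array([ 48.22, -70.26,   5.05]), np.float64(-94.6), 'az', np.float64(-70.9))
time_s: 0.72
ee_pos: [0.4223, -0.4604, 0.2498]
tool_rot: [[0.734, 0.679, -0.0], [0.679, -0.734, 0.001], [0.0, -0.001, -1.0]]
wrist_force: [-0.6, 0.6, 1.1]
width: 1.001
```

```bash
python3 -m creep '[[5.0,-1,0,-4.7],[5,-1,0,-4.7],[4.9,-1,0,-4.7],[4.8,-1,0,-4.7],[4.7,-1,0,-4.7]]'; python3 -m creep '[[4.7,-1,0,-4.7],[4.6,-1,0,-4.7],[4.5,-1,0,-4.7],[4.4,-1,0,-4.7],[4.3,-1,0,-4.7]]'
python3 - <<'E'
from h import *
print(rel([.4465,.1841,.12],23.7))
E
```

```text
time_s: 1.35
ee_pos: [0.5323, -0.2393, 0.2499]
tool_rot: [[0.403, 0.915, -0.0], [0.915, -0.403, 0.0], [0.0, -0.001, -1.0]]
wrist_force: [0.3, -0.1, 0.1]
width: 0.999
time_s: 1.98
ee_pos: [0.5404, -0.0108, 0.25]
tool_rot: [[0.005, 1.0, -0.0], [1.0, -0.005, 0.0], [0.0, -0.0, -1.0]]
wrist_force: [0.5, 0.1, 0.5]
width: 1.0
(array([19.45, -9.47, 13.01]), np.float64(-24.0), 'az', np.float64(-0.3))
```

```bash
python3 -m creep '[[3.9,-1.9,2.6,0],[3.9,-1.9,2.6,0],[3.9,-1.9,2.6,0],[3.9,-1.9,2.6,0],[3.9,-1.9,2.6,0]]'; python3 -m creep '[[0,0,0,-8],[0,0,0,-8],[0,0,0,-8],[0,0,0,0]]';python3 - <<'E'
from h import *
t=env.grab_frame("top");s=env.grab_frame("scene")
print(rel([.4465,.1841,.036],23.7))
o=np.zeros((400,800,3),np.uint8)
o[:,:400]=cv2.resize(t[240:340,140:240+0],(400,400));o[:,400:]=cv2.resize(s[220:380,390:550],(400,400));cv2.imwrite("pics/c2.png",o[:,:,::-1])
E
```

```text
time_s: 2.6
ee_pos: [0.4464, 0.1842, 0.1194]
tool_rot: [[0.008, 1.0, 0.0], [1.0, -0.008, -0.0], [-0.0, 0.0, -1.0]]
wrist_force: [0.5, 0.0, 0.1]
width: 1.001
time_s: 3.1
ee_pos: [0.447, 0.1832, 0.12]
tool_rot: [[-0.398, 0.917, -0.001], [0.917, 0.398, 0.0], [0.0, -0.001, -1.0]]
wrist_force: [-0.4, -0.3, -0.1]
width: 0.999
(array([ 0.11, -0.02,  8.42]), np.float64(-0.3), 'az', np.float64(23.4))
```

View pics/c2.png

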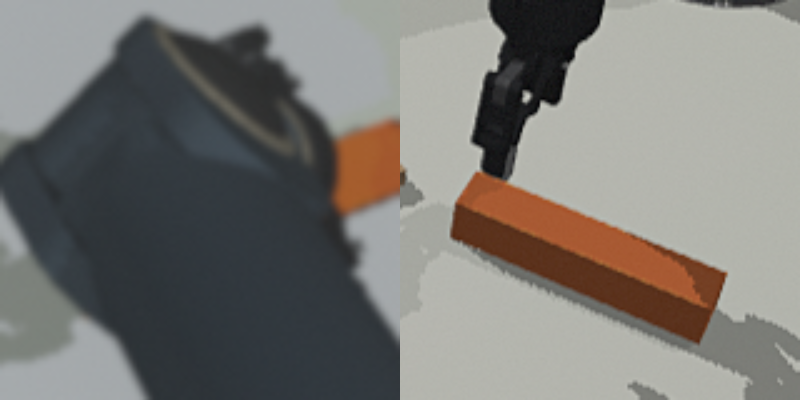

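```bash
python3 -m creep '[[0,0,3,0],[0,0,2.5,0],[0,0,1.5,0],[0,0,1.3,0],[0,0,0,0]]'; python3 -m creep '[[0,0,0,0],[0,0,0,0],[0,0,0,0],[0,0,0,0],[0,0,0,0]]' -1 40
```

```text
time_s: 3.82
ee_pos: [0.4469, 0.1833, 0.0368]
tool_rot: [[-0.4, 0.917, -0.001], [0.917, 0.4, -0.001], [-0.0, -0.001, -1.0]]
wrist_force: [0.1, 0.7, 0.2]
width: 1.001
time_s: 4.45
ee_pos: [0.4476, 0.1835, 0.038]
tool_rot: [[-0.4, 0.917, 0.001], [0.917, 0.4, -0.0], [-0.001, 0.001, -1.0]]
wrist_force: [-0.6, -0.7, 5.4]
width: 0.463
```

```bash
python3 -m creep '[[0,0,-1,0],[0,0,-3,0],[0,0,-4,0],[0,0,-4,0],[0,0,-2.5,0]]'
python3 - <<'E'
from h import *
print(rel([.604,-.2553,.18],-6.24), env.read_state()["width"])
E
```

```text
time_s: 5.08
ee_pos: [0.4474, 0.1836, 0.1845]
tool_rot: [[-0.4, 0.917, 0.002], [0.917, 0.4, 0.001], [-0.0, 0.002, -1.0]]
wrist_force: [0.4, -0.7, -2.4]
width: 0.458
(array([-46.49,  -3.2 ,   0.46]), np.float64(29.8), 'az', np.float64(23.6)) 0.45822637811577005
```

```bash
python3 -m creep '[[-3,-0.2,0,0],[-4.7,-0.3,0,0],[-5.5,-0.4,0,0],[-5.5,-0.4,0,0],[-5.5,-0.4,0,0]]' >/dev/null;  python3 -m creep '[[-5.5,-0.4,0,0],[-5.5,-0.4,0,0],[-5,-0.4,0,0],[-4,-0.2,0,0],[-2.3,-0.1,0,0]]';  python3 -m creep '[[0,0,0,4],[0,0,0,7],[0,0,0,8],[0,0,0,7],[0,0,0,3.8]]'
python3 - <<'E'
from h import *
t=env.grab_frame("top");s=env.grab_frame("scene")
print(rel([.604,-.2553,.1],-6.24))
o=np.zeros((450,800,3),np.uint8)
o[:,:400]=cv2.resize(t[140:320,270:430],(400,450));o[:,400:]=cv2.resize(s[130:355,195:395],(400,450));cv2.imwrite("pics/c3.png",o[:,:,::-1])
E
```

```text
time_s: 6.32
ee_pos: [0.6035, -0.2587, 0.1821]
tool_rot: [[-0.397, 0.918, -0.0], [0.918, 0.397, -0.0], [-0.0, -0.0, -1.0]]
wrist_force: [0.5, 0.3, -1.6]
width: 0.46
time_s: 6.95
ee_pos: [0.6034, -0.2555, 0.1824]
tool_rot: [[0.111, 0.994, -0.0], [0.994, -0.111, 0.0], [0.0, -0.0, -1.0]]
wrist_force: [-0.1, 0.2, -1.0]
width: 0.462
(array([0.02, 0.05, 8.24]), np.float64(0.0), 'az', np.float64(-6.2))
```

View pics/c3.png

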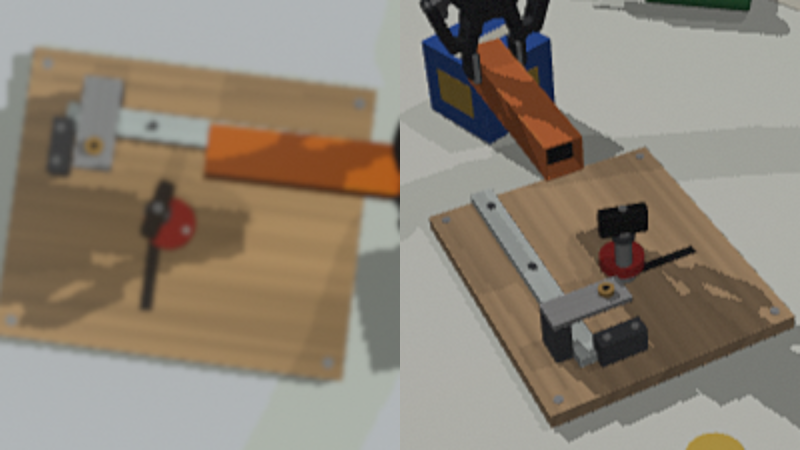

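Run:
```python
from h import *
for z in(.14,.16,.18,.2): print(z,proj("top",[.6208,-.0965,z]).round(1),proj("scene",[.6208,-.0965,z]).round(1))
```

```text
0.14 [353.9 202.1] [274.9 217.1]
0.16 [354.4 200.5] [274.3 209. ]
0.18 [354.8 198.9] [273.8 200.7]
0.2 [355.2 197.2] [273.2 192.2]
```

```bash
python3 -m creep '[[0,0,2.5,0],[0,0,3.5,0],[0,0,3.5,0],[0,0,2,0],[0,0,0,0]]';  python3 -m creep '[[0,0,0.4,0],[0,0,0.3,0],[0,0,0.2,0],[0,0,0,0]]'
```

```text
time_s: 7.68
ee_pos: [0.6029, -0.2553, 0.066]
tool_rot: [[0.108, 0.994, -0.003], [0.994, -0.108, 0.001], [0.001, -0.003, -1.0]]
wrist_force: [-0.3, -0.5, -2.0]
width: 0.458
time_s: 8.18
ee_pos: [0.6038, -0.2557, 0.0585]
tool_rot: [[0.109, 0.994, 0.0], [0.994, -0.109, -0.0], [-0.0, 0.0, -1.0]]
wrist_force: [-0.3, 0.9, -1.7]
width: 0.46
```

```bash
python3 -m creep '[[0,0,0.1,0],[0,0,0.1,0],[0,0,0,0]]'
```

```text
time_s: 8.55
ee_pos: [0.6038, -0.2557, 0.0563]
tool_rot: [[0.109, 0.994, 0.0], [0.994, -0.109, -0.0], [-0.0, 0.0, -1.0]]
wrist_force: [0.2, 0.9, -1.0]
width: 0.458
```

```bash
python3 -m creep '[[0,0,0.1,0],[0,0,0,0]]';python3 -m creep '[[0,0,0.1,0],[0,0,0,0]]'
```

```text
time_s: 8.8
ee_pos: [0.6039, -0.2556, 0.0561]
tool_rot: [[0.109, 0.994, 0.0], [0.994, -0.109, -0.0], [-0.0, 0.0, -1.0]]
wrist_force: [-2.3, -0.2, 4.1]
width: 0.459
time_s: 9.05
ee_pos: [0.6039, -0.2558, 0.056]
tool_rot: [[0.109, 0.994, 0.0], [0.994, -0.109, -0.001], [-0.001, 0.0, -1.0]]
wrist_force: [-3.7, 0.1, 10.6]
width: 0.458
```

```bash
python3 -m creep '[[0,0,-0.1,0],[0,0.1,0,0],[0,0.1,0,0],[0,0,0,0]]';python3 -m creep '[[0,0.1,0,0],[0,0,0,0]]';python3 -m creep '[[0,0.1,0,0],[0,0,0,0]]'
```

```text
time_s: 9.55
ee_pos: [0.6048, -0.2559, 0.056]
tool_rot: [[0.109, 0.994, -0.003], [0.994, -0.109, -0.0], [-0.001, -0.002, -1.0]]
wrist_force: [-5.1, 0.8, 8.8]
width: 0.462
time_s: 9.8
ee_pos: [0.6058, -0.256, 0.056]
tool_rot: [[0.109, 0.994, -0.002], [0.994, -0.109, -0.0], [-0.001, -0.002, -1.0]]
wrist_force: [-5.4, 0.5, 9.0]
width: 0.459
time_s: 10.05
ee_pos: [0.6069, -0.2561, 0.056]
tool_rot: [[0.108, 0.994, -0.002], [0.994, -0.108, -0.0], [-0.001, -0.002, -1.0]]
wrist_force: [-5.3, 1.2, 8.0]
width: 0.46
```

```bash
python3 -m creep '[[0,0.1,-0.05,0],[0,0,0,0]]';python3 -m creep '[[0,0.1,0,0],[0,0,0,0]]';python3 -m creep '[[0,0.1,0,0],[0,0,0,0]]'
```

```text
time_s: 10.3
ee_pos: [0.6083, -0.2562, 0.056]
tool_rot: [[0.109, 0.994, -0.001], [0.994, -0.109, -0.0], [-0.0, -0.001, -1.0]]
wrist_force: [-3.6, 0.6, 6.1]
width: 0.456
time_s: 10.55
ee_pos: [0.6084, -0.2563, 0.056]
tool_rot: [[0.109, 0.994, -0.003], [0.994, -0.109, 0.0], [-0.0, -0.003, -1.0]]
wrist_force: [-4.8, 1.6, 7.7]
width: 0.459
time_s: 10.8
ee_pos: [0.6085, -0.2563, 0.056]
tool_rot: [[0.109, 0.994, -0.006], [0.994, -0.109, 0.0], [-0.0, -0.006, -1.0]]
wrist_force: [-8.3, 1.0, 9.0]
width: 0.463
```

```bash
python3 -m creep '[[0,-0.15,0,0],[1,0,0,0],[1,0,0,0],[1,0,0,0],[0,0,0,0]]';python3 -m creep '[[1,0,0,0],[1,0,0,0],[1,0,0,0],[0,0,0,0]]'
```

```text
time_s: 11.42
ee_pos: [0.611, -0.2291, 0.0561]
tool_rot: [[0.111, 0.994, -0.003], [0.994, -0.111, -0.003], [-0.004, -0.003, -1.0]]
wrist_force: [-5.7, -3.5, 7.0]
width: 0.456
time_s: 11.92
ee_pos: [0.614, -0.1997, 0.0561]
tool_rot: [[0.112, 0.994, -0.004], [0.994, -0.112, -0.004], [-0.004, -0.003, -1.0]]
wrist_force: [-7.0, -3.9, 7.6]
width: 0.464
```

```bash
python3 -m creep '[[1.2,-0.03,0,0],[1.2,0,0,0],[1.2,0,0,0],[1.2,0,0,0],[0,0,0,0]]';python3 -m creep '[[0.5,-0.03,0,0],[0.4,0,0,0],[0,0,0,0]]'
python3 - <<'E'
from h import *
t=env.grab_frame("top");s=env.grab_frame("scene")
o=np.zeros((450,800,3),np.uint8)
o[:,:400]=cv2.resize(t[140:320,270:430],(400,450));o[:,400:]=cv2.resize(s[180:330,200:333],(400,450));cv2.imwrite("pics/c4.png",o[:,:,::-1])
E
```

```text
time_s: 12.55
ee_pos: [0.6193, -0.1511, 0.0561]
tool_rot: [[0.111, 0.994, -0.003], [0.994, -0.111, -0.003], [-0.003, -0.003, -1.0]]
wrist_force: [-6.3, -2.6, 7.6]
width: 0.463
time_s: 12.92
ee_pos: [0.6201, -0.1437, 0.0561]
tool_rot: [[0.112, 0.994, -0.003], [0.994, -0.112, -0.004], [-0.005, -0.002, -1.0]]
wrist_force: [-4.7, -5.1, 7.3]
width: 0.459
```

View pics/c4.png

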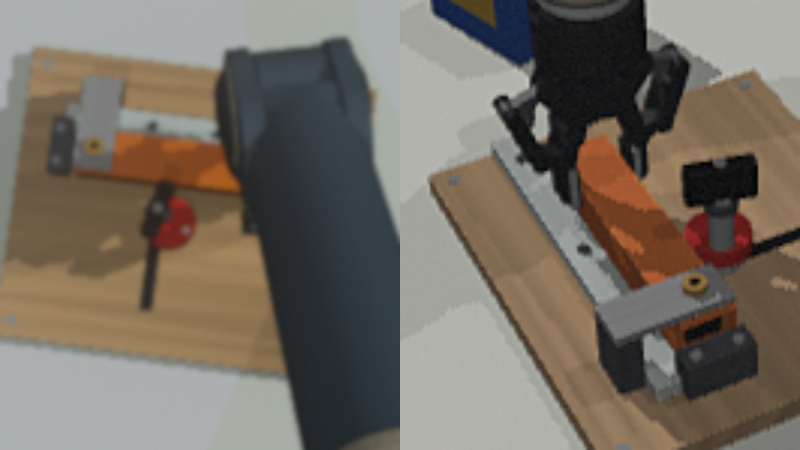

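```bash
python3 -m creep '[[0.2,0,0,0],[0,0,0,0]]';python3 -m creep '[[0.2,0,0,0],[0,0,0,0]]'
```

```text
time_s: 13.28
ee_pos: [0.6202, -0.1423, 0.0561]
tool_rot: [[0.113, 0.994, -0.003], [0.994, -0.113, -0.005], [-0.005, -0.002, -1.0]]
wrist_force: [-5.6, -6.2, 7.4]
width: 0.457
time_s: 13.52
ee_pos: [0.6205, -0.1404, 0.0561]
tool_rot: [[0.113, 0.994, -0.003], [0.994, -0.113, -0.005], [-0.005, -0.002, -1.0]]
wrist_force: [-5.5, -6.4, 7.9]
width: 0.459
```

```bash
python3 -m creep '[[0.2,0,-0.05,0],[0,0,0,0]]';python3 -m creep '[[0.2,0,0,0],[0,0,0,0]]';python3 -m creep '[[0.2,0,0,0],[0,0,0,0]]'
```

```text
time_s: 13.78
ee_pos: [0.6207, -0.1381, 0.0561]
tool_rot: [[0.113, 0.994, -0.003], [0.994, -0.113, -0.005], [-0.005, -0.002, -1.0]]
wrist_force: [-4.4, -6.1, 4.0]
width: 0.456
time_s: 14.02
ee_pos: [0.6207, -0.138, 0.0561]
tool_rot: [[0.113, 0.994, -0.003], [0.994, -0.113, -0.007], [-0.007, -0.002, -1.0]]
wrist_force: [-4.3, -9.4, 5.3]
width: 0.462
time_s: 14.28
ee_pos: [0.6207, -0.138, 0.0561]
tool_rot: [[0.114, 0.993, -0.004], [0.993, -0.114, -0.009], [-0.01, -0.003, -1.0]]
wrist_force: [-4.9, -12.0, 4.9]
width: 0.461
```

```bash
python3 -m creep '[[-0.25,0,0,0],[0,0,0,0]]'; python3 -m creep '[[0,0,0,0],[0,0,0,0],[0,0,0,0]]' 0.5;  python3 -m creep '[[0,0,-1.5,0],[0,0,-3,0],[0,0,-4,0],[0,0,-4,0]]';  python3 -m creep '[[-4,-3,-1,0],[-4,-4,0,0],[-4,-4,0,0],[-4,-4,0,0],[0,0,0,0]]'
python3 - <<'E'
from h import *
t=env.grab_frame("top");s=env.grab_frame("scene")
cv2.imwrite("pics/t5.png",t[:,:,::-1]);cv2.imwrite("pics/s5.png",s[:,:,::-1])
o=np.zeros((450,800,3),np.uint8)
o[:,:400]=cv2.resize(t[150:270,275:275+107],(400,450));o[:,400:]=cv2.resize(s[200:320,220:327],(400,450));cv2.imwrite("pics/c5.png",o[:,:,::-1])
E
```

```text
time_s: 14.52
ee_pos: [0.6207, -0.138, 0.0561]
tool_rot: [[0.113, 0.994, -0.003], [0.994, -0.113, -0.006], [-0.006, -0.002, -1.0]]
wrist_force: [-5.1, -8.0, 4.9]
width: 0.457
time_s: 14.9
ee_pos: [0.6225, -0.1315, 0.0562]
tool_rot: [[0.107, 0.994, 0.0], [0.994, -0.107, 0.001], [0.001, 0.0, -1.0]]
wrist_force: [-0.5, -0.4, -0.3]
width: 0.748
time_s: 15.4
ee_pos: [0.6224, -0.132, 0.1836]
tool_rot: [[0.108, 0.994, 0.001], [0.994, -0.108, 0.0], [0.0, 0.001, -1.0]]
wrist_force: [1.2, 0.0, 0.5]
width: 0.749
time_s: 16.02
ee_pos: [0.452, -0.2791, 0.1921]
tool_rot: [[0.117, 0.993, -0.002], [0.993, -0.117, -0.003], [-0.003, -0.001, -1.0]]
wrist_force: [0.4, 0.2, -0.2]
width: 0.749
```

View pics/c5.png

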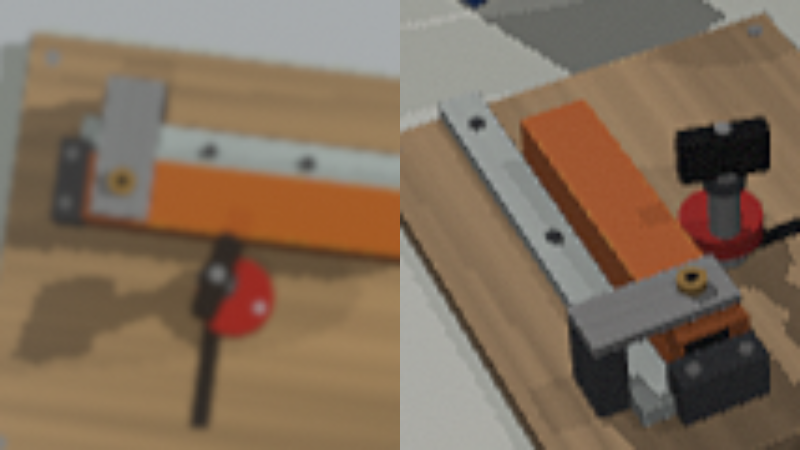

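Run:
```python
from h import *
J=lambda p:Rz(-.1089)@np.array(p)+[.5872,-.0774,0]
Ji=lambda w:Rz(.1089)@(np.array(w)-[.5872,-.0774,0])
t=cv2.imread("pics/t5.png")[:,:,::-1].copy();s=cv2.imread("pics/s5.png")[:,:,::-1].copy()
c=blob("top",t,(5,150,80),(18,255,255),(270,140,430,310));b=cv2.boxPoints(cv2.minAreaRect(c));print(cv2.minAreaRect(c))
for p in b:print("rail top cnr",p.round(1),(Ji(ray("top",*p,.058))*1e3).round(1))
pts=np.array([Ji(ray("top",*p[0],.058)) for p in c])*1e3
print("edges y",np.percentile(pts[:,1],[0,2,98,100]).round(1),"x",np.percentile(pts[:,0],[2,50,98]).round(1))
h=cv2.cvtColor(t,cv2.COLOR_RGB2HSV)
# red disc centre (top z=.037), white dot, grip
m=cv2.inRange(h,(0,150,60),(4,255,255))|cv2.inRange(h,(174,150,60),(180,255,255));m[:, :320]=0;m[:,360:]=0;m[:200]=0;m[260:]=0
cs,_=cv2.findContours(m,cv2.RETR_EXTERNAL,cv2.CHAIN_APPROX_NONE);q=max(cs,key=cv2.contourArea);e=cv2.minEnclosingCircle(q);print("disc",e,(Ji(ray("top",*e[0],.037))*1e3).round(1),"r mm",e[1]/525.8*1180)
for k,uv,z in(("dot",(275+259/3.74,150+307/3.75),.037),("bolt",(275+217/3.74,150+273/3.75),.108),("stop rt edge top",(275+84/3.74,150+180/3.75),.048),("bush",(275+121/3.74,150+180/3.75),.077)):print(k,(Ji(ray("top",*uv,z))*1e3).round(1))
for k,p in(("home rear -x",(.02,-.09,.058)),("home rear +x",(.06,-.09,.058))):print(k,proj("top",J(p)).round(1),proj("scene",J(p)).round(1))
# grip blob
g=cv2.inRange(h,(0,0,0),(180,255,55));g[:205]=0;g[240:]=0;g[:,:322]=0;g[:,:322]=0;g[:,345:]=0
cs,_=cv2.findContours(g,cv2.RETR_EXTERNAL,cv2.CHAIN_APPROX_NONE);q=max(cs,key=cv2.contourArea);print("grip",cv2.minAreaRect(q),cv2.boundingRect(q))
```

```text
((349.0319519042969, 206.13803100585938), (76.55480194091797, 18.1823673248291), 6.9529571533203125)
rail top cnr [309.9 210.5] [17.6 77.4 58. ]
rail top cnr [312.1 192.5] [58.5 78.  58. ]
rail top cnr [388.1 201.7] [ 59.6 -92.2  58. ]
rail top cnr [385.9 219.8] [ 18.9 -92.2  58. ]
edges y [-92.2 -91.5  73.   77.4] x [18.4 34.  59.1]
disc ((337.3571472167969, 229.07142639160156), 10.412510871887207) [-13.3  11.7  37. ] r mm 23.367749769545277
dot [-17.5  -4.5  37. ]
bolt [ -9.   22.3 108. ]
stop rt edge top [ 43.5 109.7  48. ]
bush [41.7 85.6 77. ]
home rear -x [385.  219.2] [268.6 225.7]
home rear +x [387.2 201.5] [251.4 231.4]
grip ((329.6000061035156, 229.30003356933594), (5.813776969909668, 8.944271087646484), 26.56505012512207) (327, 224, 8, 11)
```

```bash
python3 -m creep '[[0,0,0,9.5],[0,0,0,9.5],[0,0,0,9.5],[0,0,0,9.5],[0,0,0,9.5]]' >/dev/null; python3 -m creep '[[0,0,0,9.6],[0,0,0,9.6],[0,0,0,9.6],[0,0,0,9.6],[0,0,0,9.6]]'
python3 - <<'E'
from h import *
print(rel([.5805,-.0542,.16],-102.5))
E
```

```text
time_s: 17.38
ee_pos: [0.4576, -0.2732, 0.1918]
tool_rot: [[0.979, -0.205, 0.001], [-0.205, -0.979, 0.0], [0.001, -0.001, -1.0]]
wrist_force: [0.1, 0.2, -0.0]
width: 0.751
(array([  7.54, -23.95,   3.21]), np.float64(0.7), 'az', np.float64(-101.8))
```

```bash
python3 -m creep '[[1.9,-6,0,0.7],[1.9,-6,0,0],[1.9,-6,0.6,0],[1.9,-6,1.3,0],[0,0,1.3,0]]'
python3 - <<'E'
from h import *
print(rel([.5805,-.0542,.095],-102.5))
s=env.grab_frame("scene");t=env.grab_frame("top")
o=np.zeros((450,800,3),np.uint8)
o[:,:400]=cv2.resize(t[150:270,275:275+107],(400,450));o[:,400:]=cv2.resize(s[170:320,220:353],(400,450));cv2.imwrite("pics/c6.png",o[:,:,::-1])
E
```

```text
time_s: 18.0
ee_pos: [0.5824, -0.0502, 0.1601]
tool_rot: [[0.979, -0.202, 0.003], [-0.202, -0.979, 0.005], [0.002, -0.005, -1.0]]
wrist_force: [-1.2, -0.4, -0.4]
width: 0.749
(array([-0.12,  0.46,  6.51]), np.float64(0.9), 'az', np.float64(-101.6))
```

View pics/c6.png

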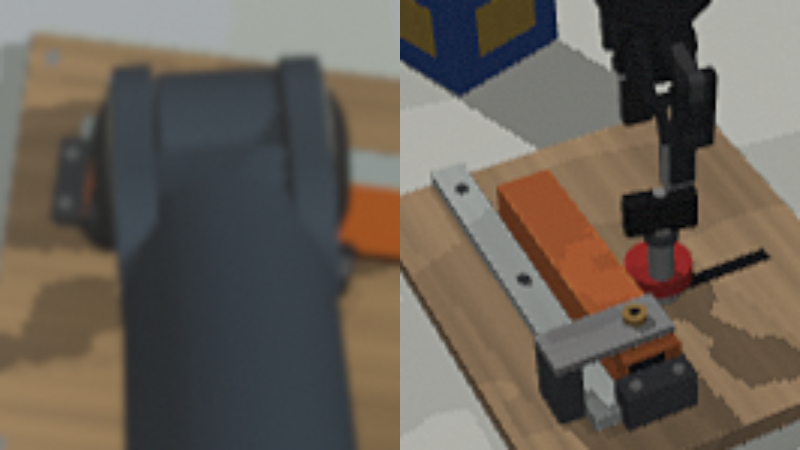

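```bash
python3 -m creep '[[0,0.3,0,0.7],[0,0,1,0],[0,0,2,0],[0,0,2,0],[0,0,1.5,0]]'
python3 - <<'E'
from h import *
print(rel([.5805,-.0542,.095],-102.5),env.read_state()["torque"])
E
```

```text
time_s: 18.73
ee_pos: [0.5781, -0.0637, 0.0939]
tool_rot: [[0.973, -0.229, -0.0], [-0.229, -0.973, -0.0], [-0.0, 0.0, -1.0]]
wrist_force: [0.4, 0.2, 0.3]
width: 0.746
(array([ 0.02, -0.98, -0.11]), np.float64(-0.7), 'az', np.float64(-103.2)) [ 0.02790075  0.04429356 -0.01069768]
```

```bash
python3 -m creep '[[0,-0.9,0,0],[0,0,0,0],[0,0,0,0]]'
python3 - <<'E'
from h import *
s=env.read_state();print(rel([.5805,-.0542,.095],-102.5),s["torque"],s["joint_pos"].round(2))
E
```

```text
time_s: 19.1
ee_pos: [0.5813, -0.0536, 0.0956]
tool_rot: [[0.974, -0.227, 0.002], [-0.227, -0.974, -0.0], [0.002, -0.0, -1.0]]
wrist_force: [0.6, 0.5, 0.2]
width: 0.75
(array([-0.06,  0.07,  0.06]), np.float64(-0.6), 'az', np.float64(-103.1)) [-0.03147839  0.0012283   0.03989287] [ 0.17  0.51 -0.19  1.89  0.14  0.76 -1.9 ]
```

```bash
python3 -m creep '[[0,0,0,0],[0,0,0,0],[0,0,0,0],[0,0,0,0],[0,0,0,0]]' -1 60
python3 - <<'E'
from h import *
s=env.read_state();print(rel([.5805,-.0542,.095],-102.5),s["torque"])
E
```

```text
time_s: 19.73
ee_pos: [0.5807, -0.0543, 0.0951]
tool_rot: [[0.974, -0.228, 0.0], [-0.228, -0.974, -0.001], [0.0, 0.001, -1.0]]
wrist_force: [-1.1, -0.4, 4.3]
width: 0.179
(array([-0.02, -0.01,  0.01]), np.float64(-0.7), 'az', np.float64(-103.2)) [-0.16092535  0.38491884 -0.01155867]
```

```bash
cat > q.py <<'E'
from h import *
s=env.read_state();R=s["tool_rot"];print("x-az",np.degrees(np.arctan2(R[1][0],R[0][0])).round(2),"tq",s["torque"].round(3),"F",s["wrist_force"].round(1),"p",s["ee_pos"].round(4),s["time_s"])
E
python3 -m creep '[[0,0,0,-5],[0,0,0,-5],[0,0,0,-5],[0,0,0,-5],[0,0,0,0]]' >/dev/null; python3 q.py; python3 -m creep '[[0,0,0,-3],[0,0,0,0]]' >/dev/null; python3 q.py; python3 -m creep '[[0,0,0,-3],[0,0,0,0]]' >/dev/null; python3 q.py
```

```text
x-az 6.91 tq [-0.077  0.437  0.05 ] F [-2.2  0.2  4.9] p [ 0.5807 -0.0537  0.0951] 20.35
x-az 9.91 tq [-0.028  0.368  0.086] F [-1.3 -1.4  4.6] p [ 0.5807 -0.0536  0.0951] 20.6
x-az 12.91 tq [0.047 0.405 0.064] F [-1.9  0.3  5.6] p [ 0.5807 -0.0535  0.0951] 20.85
```

```bash
for i in 1 2 3 ; do :; done; python3 -m creep '[[0,0,0,-3],[0,0,0,0]]' >/dev/null; python3 q.py; python3 -m creep '[[0,0,0,-3],[0,0,0,0]]' >/dev/null; python3 q.py; python3 -m creep '[[0,0,0,-3],[0,0,0,0]]' >/dev/null; python3 q.py; python3 -m creep '[[0,0,0,-3],[0,0,0,0]]' >/dev/null; python3 q.py
```

```text
x-az 15.92 tq [0.019 0.437 0.091] F [-2.6 -0.7  5. ] p [ 0.5807 -0.0534  0.0951] 21.1
x-az 18.92 tq [0.008 0.495 0.049] F [-2.  -1.1  5. ] p [ 0.5806 -0.0534  0.0951] 21.35
x-az 21.92 tq [0.067 0.43  0.   ] F [-1.7  0.7  6.3] p [ 0.5806 -0.0532  0.0951] 21.6
x-az 24.93 tq [0.167 0.418 0.027] F [-2.2  0.5  5.7] p [ 0.5806 -0.0531  0.0951] 21.85
```

```bash
python3 -m creep '[[0,0,0,-3],[0,0,0,0]]' >/dev/null; python3 q.py; python3 -m creep '[[0,0,0,-3],[0,0,0,0]]' >/dev/null; python3 q.py; python3 -m creep '[[0,0,0,-3],[0,0,0,0]]' >/dev/null; python3 q.py
```

```text
x-az 27.93 tq [0.122 0.475 0.011] F [-1.5  0.3  5.1] p [ 0.5806 -0.0531  0.0951] 22.1
x-az 30.93 tq [0.167 0.592 0.016] F [-2.4  0.8  5.8] p [ 0.5805 -0.053   0.0952] 22.35
x-az 33.93 tq [ 0.202  0.531 -0.006] F [-3.   0.6  5.8] p [ 0.5805 -0.0529  0.0951] 22.6
```

```bash
python3 -m creep '[[0,0,0,-2],[0,0,0,0]]' >/dev/null; python3 q.py; python3 -m creep '[[0,0,0,-2],[0,0,0,0]]' >/dev/null; python3 q.py; python3 -m creep '[[0,0,0,-2],[0,0,0,0]]' >/dev/null; python3 q.py
```

```text
x-az 35.92 tq [0.184 0.591 0.03 ] F [-1.8  0.9  6.4] p [ 0.5804 -0.0529  0.0951] 22.85
x-az 37.84 tq [ 0.247  0.557 -0.26 ] F [-3.4  0.8  6.1] p [ 0.5803 -0.0528  0.0951] 23.1
x-az 39.75 tq [ 0.242  0.664 -0.551] F [-2.9  1.1  6.9] p [ 0.5802 -0.0528  0.0951] 23.35
```

```bash
python3 -m creep '[[0,0,0,0]]' >/dev/null; python3 q.py; python3 -m creep '[[0,0,0,0]]' >/dev/null; python3 q.py; python3 -m creep '[[0,0,0,0]]' >/dev/null; python3 q.py;  python3 -m creep '[[0,0,0,0]]' >/dev/null; python3 q.py
```

```text
x-az 39.75 tq [ 0.248  0.718 -0.539] F [-3.2  0.8  7.6] p [ 0.5803 -0.0528  0.0951] 23.475
x-az 39.75 tq [ 0.308  0.674 -0.617] F [-1.8  0.6  5.3] p [ 0.5803 -0.0528  0.0951] 23.6
x-az 39.75 tq [ 0.328  0.684 -0.632] F [-3.   1.9  6.6] p [ 0.5803 -0.0528  0.0952] 23.725
x-az 39.75 tq [ 0.245  0.602 -0.584] F [-2.6  1.4  5.3] p [ 0.5802 -0.0528  0.0952] 23.85
```

```bash
python3 -m creep '[[0,0,0,0.5],[0,0,0,0]]' >/dev/null; python3 q.py; python3 -m creep '[[0,0,0,0]]' >/dev/null; python3 q.py; python3 -m creep '[[0,0,0,0]]' >/dev/null; python3 q.py
```

```text
x-az 39.3 tq [ 0.259  0.594 -0.476] F [-2.7  1.7  6.1] p [ 0.5803 -0.0528  0.0951] 24.1
x-az 39.29 tq [ 0.257  0.613 -0.481] F [-3.1  0.1  6. ] p [ 0.5803 -0.0528  0.0951] 24.225
x-az 39.29 tq [ 0.24   0.617 -0.4  ] F [-3.5  1.6  6.2] p [ 0.5803 -0.0528  0.0952] 24.35
```

```bash
python3 -m creep '[[0,0,0,0],[0,0,0,0],[0,0,0,0]]' 0.0; python3 -m creep '[[0,0,-2,0],[0,0,-3,0],[0,0,-4,0],[0,0,-3,0]]';  python3 -m creep '[[-3,4,0,0],[-4,4,0,0],[-4,4,0,0],[-4,4,0,0],[0,0,0,0]]'
python3 - <<'E'
from h import *
t=env.grab_frame("top");s=env.grab_frame("scene")
cv2.imwrite("pics/t7.png",t[:,:,::-1]);cv2.imwrite("pics/s7.png",s[:,:,::-1])
o=np.zeros((450,800,3),np.uint8)
o[:,:400]=cv2.resize(t[150:270,275:275+107],(400,450));o[:,400:]=cv2.resize(s[200:320,220:327],(400,450));cv2.imwrite("pics/c7.png",o[:,:,::-1])
Ji=lambda w:Rz(.1089)@(np.array(w)-[.5872,-.0774,0])
c=blob("top",t,(5,150,80),(18,255,255),(270,140,430,310));b=cv2.boxPoints(cv2.minAreaRect(c));print(cv2.minAreaRect(c))
for p in b:print("rail top cnr",p.round(1),(Ji(ray("top",*p,.058))*1e3).round(1))
E
```

```text
time_s: 24.72
ee_pos: [0.5807, -0.0538, 0.0945]
tool_rot: [[0.773, 0.634, 0.0], [0.634, -0.773, 0.0], [0.0, 0.0, -1.0]]
wrist_force: [-0.8, -0.2, -0.4]
width: 0.497
time_s: 25.22
ee_pos: [0.581, -0.0538, 0.2163]
tool_rot: [[0.773, 0.634, 0.002], [0.634, -0.773, -0.0], [0.001, 0.001, -1.0]]
wrist_force: [0.6, -0.3, -0.4]
width: 0.498
time_s: 25.85
ee_pos: [0.5641, -0.2797, 0.214]
tool_rot: [[0.78, 0.626, -0.001], [0.626, -0.78, -0.003], [-0.003, 0.001, -1.0]]
wrist_force: [-0.2, 0.6, -0.4]
width: 0.5
((350.9154052734375, 208.67694091796875), (71.94014739990234, 23.44256591796875), 7.125016689300537)
rail top cnr [313.8 215.8] [ 6.9 67.4 58. ]
rail top cnr [316.7 192.6] [59.5 67.9 58. ]
rail top cnr [388.1 201.5] [ 60.1 -91.9  58. ]
rail top cnr [385.2 224.8] [  7.7 -91.9  58. ]
```

View pics/c7.png

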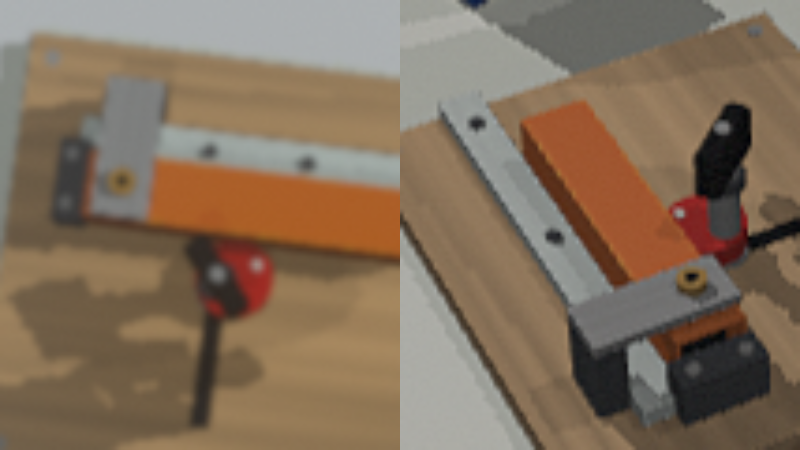

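```bash
python3 -m creep '[[0,0,-2,0],[0,0,0,0],[0,0,0,0]]'; python3 -c "
from cell import env
print(env.finish_job())"
```

```text
time_s: 26.32
ee_pos: [0.5663, -0.2712, 0.2343]
tool_rot: [[0.772, 0.636, -0.0], [0.636, -0.772, 0.0], [-0.0, -0.001, -1.0]]
wrist_force: [-0.1, -0.7, -0.3]
width: 0.502
the job is handed in; nothing more can be done
None
```

The rail is clamped in the jig with the eccentric against it, and I handed the job in at 26.3 s of the 64 s allowed.

I laid the rail on the bed, eased it onto the fence and slid it under the bridge. It met the end stop firmly; I stopped pushing at about 12 N. The lobe met the rail after roughly 50° of grip turn. I tightened until the wrist moment read about 0.58 N m, then backed off half a degree to about 0.45 N m. By the given stiffness that is roughly 11–17 N on the rail.

**Last checks, after letting go:**
- **Rail position:** its rear end was within about 0.3 mm of where it stood before clamping, and its fence side had closed up by up to 1 mm. The wrist force was near zero.
- **Offset in the jig fit:** the rail's rear end read −92 mm against an ideal −90 mm. The bush and grip bolt read about 2.5 mm low in the same direction, so I put this down to my jig fit. Contact with the stop rests on the force I felt; the pictures don't show it directly.
- **Clamp force:** it is an estimate. The moment reading has about ±0.04 N m of noise, and while the grip was turning freely it read slightly positive instead of the expected −0.05.
- **Carton, tape and jar:** I felt no contact with them, but did not re-measure their positions at the end.

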